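# Take the washed caddy off its hook and stow it in the counter riser

### The arm

A 7-joint arm with a two-finger parallel gripper is mounted at the origin on a cart in front of the work surface, level with it; the furniture and walls round the work are solid. World frame = base frame: x ahead of the robot, y to its left, z up, the work surface at z = 0. Lengths are in m, angles in degrees, forces in N, time in s.
With the tool pointing down it reaches from about 0.35 to 0.775 m from the base axis. Payload 3.1 kg.
Tool frame: the origin (TCP) lies midway between the tips of the shut fingers; the grasp point (between the pads) lies 19 mm behind it (env.grasp_offset is the distance from the TCP to the grasp point, in m); z points along the fingers, y is the line along which they close (so a half turn about z gives the same grasp; the last joint's range is limited). The gripper opens to 85 mm and grips with 20 to 120 N. Pads are 22 mm wide; open, the fingers measure 114 mm over their backs; the gripper's body (76 mm by 85 mm) begins 54 mm behind the grasp point. The pads swing forward as they close: fully open they stand 13 mm farther back than shut.
Start: joints at [-2.389, 17.813, 0.802, 86.603, -0.252, 75.585, -1.558], TCP at [0.55, 0, 0.231] pointing down, gripper open.
Joint ranges: [-154.91, 154.91], [-16.99, 109.72], [-72.82, 74.43], [7.12, 147.25], [-82.49, 262.49], [11.32, 116.49], [-174.64, 174.64]. Speed limits (degrees/s): [159.86, 159.86, 180, 180, 180, 180, 180].

### API

Orientations are given as [roll, pitch, yaw] about the fixed x, y, z axes, in that order (R = Rz(yaw) Ry(pitch) Rx(roll)).
In Python, from station import env gives the robot as it stands. The module is installed in compiled form; this text tells all that it offers.
- The arm moves only by the shell command python3 -m handwheel 'ROWS'. ROWS is a JSON object of lists of equal length, an entry for each row: "linear": the shift along the tool's x, y, z in cm, a list of three; "twist": the turn about the tool's z in rad; "hand": the gripper command: -1 is shut, 1 is fully open, values between are in proportion. A call has 1 to 5 rows; each row is the pose to reach, as a shift and turn from the pose commanded when the call began, along the tool's axes at that moment; what a row does not reach only later rows make up. A row lasts 1/12 s, in which the tool goes at most 41.7 mm and 7.16 degrees, less where a joint would pass 70% of its speed; a pose out of reach is approached as far as the arm can. A call with a gripper value outside its range is refused whole. The fingers move at their own pace and stop on an object; the grip force is fixed at half the most. Time passes only in rows, so rows that repeat a pose let the fingers close. It gives the time, the measured TCP pose, the force, the opening and the grip force at its end, in the units of the state.
- env.get_obs(): the state, without advancing time (a new reading comes with each control period).
- env.read_camera(name): name is "scene" or "side" or "wrist"; returns a dict with "color" (480x640x3 uint8, red, green, blue), "mtx" (3x3 intrinsics, pixels), "D" ([k1, k2, p1, p2, k3] as OpenCV has them; the pictures are not rectified), "position" and "rotation" of the camera in the world. Camera axes: x right, y down, z forward; pixel columns grow to the right and rows downward; lengths in m; the calibration is good to about 2 mm. A picture is of the moment at which its call begins. There is no depth.
- env.job_done(): hands the job in; it is judged then, once.
Trained networks look in the newest picture that a camera, given by its name, has taken for a name from the list of things; names that differ only in an ending like _2 or _b are one class to them, and where a whole thing is asked for, a point or a joint stands for the part that bears it (a point fixed in the world has none). Each returns a list of dicts, best first, with "confidence" (0 to 1); they miss things now and then, are a little off and sometimes report something else, mostly with a low value. They report only what shows in the picture. A call takes as long as a camera call.
- env.recognise(label, camera): "rect" ([left, top, right, bottom] as shares, 0 to 1, of the picture: columns of its width, rows of its height, round what is visible of it).
- env.masks_of(label, camera): "mask" (480x640 bool, what is visible of it) and "rect" ([left, top, right, bottom] as shares, 0 to 1, of the picture: columns of its width, rows of its height, round what is visible of it).
- env.mark_of(label, camera): "point" ([row, column] as shares, 0 to 1, of the picture: columns of its width, rows of its height: a listed point, or the origin of a listed thing).
The state is a dict: "time": time; "joints": joint angles; "dq": joint speeds; "tau": joint torques, N m; "ee_pos": TCP position; "orientation": TCP orientation; "ft_force": force on the tool from outside, world axes, zero at the start; "ft_torque": the same for the moment, N m; "grip_width": finger opening in m; "grasp_force": force on a finger pad.
Only numpy, scipy, OpenCV 4.12 (cv2) and the standard library are available. Lean on these libraries where they do the work, as an engineer would, in place of code of your own. Each camera call takes 0.05 s, during which the arm holds its last target. There are 200 camera calls.

### The job

The blue caddy has dried on the hook: lift it up past the hook's upturned tip and bring it away without yanking at the hook, stand it on the bare worktop and let go of it. Then pick it up again, this time best by its black front handle, which keeps the hand out from under the riser's roof, lift it over the front lip and leave it standing flat on the floor of the bay, all of it behind the lip except the handle, which points out to the front. Keep the caddy upright and leave the jar, tubs, shaker and price sign where they stand.

Things in the scene. Friction and masses are not known exactly. Their poses are not given: they have to be found in the camera images.
- caddy: Loose blue caddy, 0.2 kg: open tray 100 (x) by 110 mm (y), 46 mm high, 4 mm walls, with a loop over its middle and a black handle on its front (-x). Origin: centre of the underside; z up. Centre of mass close under the loop. At the start it hangs by the loop's top from the hook, underside about 74 mm up, handle pointing roughly as the hook does; it can swing and turn a little.
- caddy_loop (a point): Grip point on the caddy's loop, 97 mm above its underside; axes as the caddy's. The loop is a 10 mm thick upright frame in the caddy's plane x = 0, 45 mm wide along y (pinch its two sides together from outside, along y), top at 116 mm; its hole is 27 mm wide and 60 mm high (z 46 to 106 mm).
- caddy_handle (a point): Grip point amid the caddy's black front handle, in the caddy's frame x = -98, y = 0, z = 40 mm. The handle is a bar along x (x -119 to -50 mm), 18 mm wide (y) and 22 mm high (z 29 to 51 mm).
- stand: Fixed rigid hook stand. Origin on the worktop below where the loop hangs; the hook points along -x. Wooden foot x -50 to 84 mm, 100 mm wide, 12 mm thick; 10 mm post at x = 72 mm, no higher than the arm; 10 mm round arm along x, its top at 180 mm, turning up at x -18 to -28 mm to a tip at 206 mm.
- hook_tip (a point): Top of the hook's upturned tip, 26 mm above the top of its arm. The caddy comes off when lifted 26 to 50 mm from where it hangs (higher, the hole's lower edge meets the arm) and then drawn level along the stand's -x: after 45 mm the loop is past the tip, after 100 mm the whole tray is out from under it. Lifted 38 mm, its rim passes 12 mm under the arm.
- hook_seat (a point): Top of the hook's arm where the loop hangs, 180 mm above the worktop.
- riser: Fixed low wooden riser, 154 mm wide (y), with one bay open to its front (-x). Origin on the worktop under the bay's middle. Front lip x -64 to -58 mm, top at 16 mm; back wall from x = 58 mm; side walls 126 mm apart and roof both from x = -15 mm to the back; roof underside at 170 mm, top at 182 mm, with a stack of black cup lids fixed on it up to 221 mm.
- bay (a point): Middle of the bay's floor, 6 mm above the worktop, axes as the riser's. The caddy's origin belongs here, with its x axis along the riser's (handle out to the front); the bay is 116 mm deep between lip and back and 126 mm wide.
- honey_jar: Bystander: honey jar with a white lid, 58 mm across, 99 mm high. Origin under its centre.
- tub_blue: Bystander: white and blue spread tub, 72 mm across, 71 mm high. Origin under its centre.
- tub_green: Bystander: white and green spread tub, 72 mm across, 71 mm high. Origin under its centre.
- shaker: Bystander: white sugar shaker, 44 mm across, 90 mm high. Origin under its centre.
- price_sign: Bystander: price card in a wooden foot, 36 x 90 x 100 mm. Origin under its centre.

How it is judged:
By the outcome, as a careful person would: the job done as asked, in the order asked, and still so for the second after the job is handed in, with the robot touching nothing.
It also fails if it takes over 67 s, if anything falls off the work surface, if the arm or the gripper's body presses on something with over 40 N, if the wrist force passes 120 N, or if a joint passes its speed limit or range.

## Working session

There is one attempt and no reset: what is moved stays moved. The work goes in short steps, Python scripts to look and compute and a shell command to move; the robot and the scene stay as the last step left them, time stands still between calls to the robot, and variables do not carry over. Pictures are saved under pics/ and viewed, at most 10 in all, crops included, and the job is handed in when it is done.

```bash
mkdir -p pics; cat > h.py <<'E'
from station import env
import numpy as np, cv2
from scipy.spatial.transform import Rotation as R
def cam(n):
    c=env.read_camera(n); c['rotation']=np.array(c['rotation']); c['position']=np.array(c['position']); return c
def ray(c,px):
    p=cv2.undistortPoints(np.array([[px]],float),np.array(c['mtx']),np.array(c['D']))[0,0]
    d=c['rotation']@np.array([p[0],p[1],1]); return c['position'],d/np.linalg.norm(d)
def proj(c,P):
    r=c['rotation'].T
    return cv2.projectPoints(np.atleast_2d(np.array(P,float)),cv2.Rodrigues(r)[0],-r@c['position'],np.array(c['mtx']),np.array(c['D']))[0][:,0]
def tri(rs):
    A=0;b=0
    for o,d in rs:
        M=np.eye(3)-np.outer(d,d);A=A+M;b=b+M@o
    x=np.linalg.solve(A,b); return x,[float(np.linalg.norm((np.eye(3)-np.outer(d,d))@(x-o))) for o,d in rs]
def mark(l,n):
    m=env.mark_of(l,n); return [(round(q['confidence'],2),(q['point'][1]*640,q['point'][0]*480)) for q in m]
def onz(c,px,z):
    o,d=ray(c,px); return o+d*(z-o[2])/d[2]
E
cat > a.py <<'E'
from h import *
import sys
cs={n:cam(n) for n in ['scene','side','wrist']}
for n,c in cs.items(): cv2.imwrite(f'pics/{n}0.png',c['color'][...,::-1]); print(n,c['position'].round(3),c['rotation'][:,2].round(2))
for l in ['caddy','caddy_loop','caddy_handle','stand','hook_tip','hook_seat','riser','bay','honey_jar','tub_blue','tub_green','shaker','price_sign']:
    rs=[]
    for n in cs:
        m=mark(l,n)
        print(l,n,[(q[0],np.round(q[1]).astype(int).tolist()) for q in m[:2]], onz(cs[n],m[0][1],0).round(3) if m else '')
        if m and m[0][0]>.4: rs.append(ray(cs[n],m[0][1]))
    if len(rs)>1: x,e=tri(rs); print('   ',x.round(3),np.round(e,4))
print(env.get_obs())
E
python3 a.py
```

```text
Traceback (most recent call last):
  File "a.py", line 4, in <module>
    for n,c in cs.items(): cv2.imwrite(f'pics/{n}0.png',c['color'][...,::-1]); print(n,c['position'].round(3),c['rotation'][:,2].round(2))
                                                                                                              ~~~~~~~~~~~~~^^^^^
IndexError: too many indices for array: array is 1-dimensional, but 2 were indexed
```

```bash
python3 -c "
from station import env
for n in ['scene','side','wrist']:
  c=env.read_camera(n);print(n,c['position'],c['rotation'],c['mtx'],c['D'])
print(env.get_obs())"
```

```text
scene [-0.40076995  0.98364435  0.99977092] [-121.14270844    1.10779128 -137.54987815] [[610.87982907   0.         315.57355515]
 [  0.         610.87982907 251.93634729]
 [  0.           0.           1.        ]] [-0.16721951  0.          0.          0.          0.        ]
side [1.0761268  0.6511795  0.76580445] [-125.62654092    0.24769722  143.58532265] [[478.322716     0.         324.25608841]
 [  0.         478.322716   234.01125056]
 [  0.           0.           1.        ]] [-0.03398306  0.          0.          0.          0.        ]
wrist [0.54941664 0.06862011 0.37369217] [1.64376635e+02 1.58647984e-01 4.29503227e-02] [[332.90618234   0.         324.84149253]
 [  0.         332.90618234 243.33150523]
 [  0.           0.           1.        ]] [0.01447354 0.         0.         0.         0.        ]
{'time': 0.3, 'joints': array([-2.38942602, 17.83138577,  0.79954292, 86.63235389, -0.2513157 ,
       75.58483572, -1.5578525 ]), 'dq': array([-0.00830291, -0.11563332,  0.02214741, -0.2271702 ,  0.01563044,
        0.03235896,  0.05787529]), 'tau': array([-4.45594605e-05, -3.79372680e+01,  1.45657263e-01, -2.30406225e+01,
        1.22517013e-02,  7.91888335e-03, -3.52819700e-05]), 'ee_pos': array([5.49764254e-01, 4.44515656e-05, 2.30919618e-01]), 'orientation': array([-1.79953243e+02,  2.74609481e-03,  9.00076718e+01]), 'ft_force': array([0.71515661, 0.33087468, 0.03042665]), 'ft_torque': array([-0.01970107,  0.03654743, -0.01151591]), 'grasp_force': 0.0, 'grip_width': 0.0856095068534546}
```

```bash
sed -i "s/c\['rotation'\]=np.array(c\['rotation'\])/c['rotation']=R.from_euler('xyz',c['rotation'],degrees=True).as_matrix()/" h.py; python3 a.py|grep -v "^{\|array"; python3 -c "
import cv2,numpy as np
a=[cv2.imread(f'pics/{n}0.png') for n in ['scene','side','wrist']]
cv2.imwrite('pics/m0.png',np.vstack([np.hstack([cv2.resize(a[0],(400,300)),cv2.resize(a[1],(400,300))]),np.hstack([cv2.resize(a[2],(400,300)),np.zeros((300,400,3),np.uint8)])]))"
```

```text
scene [-0.401  0.984  1.   ] [ 0.59 -0.62 -0.52]
side [1.076 0.651 0.766] [-0.48 -0.66 -0.58]
wrist [0.55  0.069 0.374] [-0.   -0.27 -0.96]
caddy scene [(0.65, [245, 320]), (0.28, [253, 284])] [ 0.634  0.162 -0.   ]
caddy side [(0.83, [414, 326]), (0.68, [314, 398])] [0.492 0.18  0.   ]
caddy wrist [] 
    [0.552 0.228 0.079] [0.0005 0.0005]
caddy_loop scene [(0.6, [242, 291]), (0.58, [228, 293])] [0.744 0.073 0.   ]
caddy_loop side [(0.83, [420, 290])] [0.397 0.108 0.   ]
caddy_loop wrist [] 
    [0.549 0.229 0.171] [0.0002 0.0002]
caddy_handle scene [(0.78, [274, 326])] [0.557 0.126 0.   ]
caddy_handle side [(0.62, [450, 288])] [0.336 0.145 0.   ]
caddy_handle wrist [] 
    [0.448 0.223 0.115] [0.0016 0.0016]
stand scene [(0.94, [250, 342]), (0.68, [229, 294])] [ 0.556  0.216 -0.   ]
stand side [(0.61, [412, 349])] [ 0.541  0.224 -0.   ]
stand wrist [] 
    [0.546 0.226 0.009] [0.0025 0.0025]
hook_tip scene [(0.78, [252, 283])] [ 0.752  0.027 -0.   ]
hook_tip side [(0.68, [434, 269])] [0.313 0.073 0.   ]
hook_tip wrist [] 
    [0.515 0.225 0.204] [0.0019 0.0019]
hook_seat scene [(0
[... 669 characters left out ...]
048 0.0031]
tub_blue scene [(0.71, [199, 308])] [ 0.774  0.209 -0.   ]
tub_blue side [(0.71, [317, 397])] [ 0.766  0.201 -0.   ]
tub_blue wrist [] 
    [0.769 0.209 0.005] [0.0038 0.0038]
tub_green scene [(0.72, [186, 324])] [0.742 0.278 0.   ]
tub_green side [(0.7, [312, 398])] [0.775 0.199 0.   ]
tub_green wrist [] 
    [ 0.778  0.227 -0.016] [0.0325 0.0325]
shaker scene [(0.57, [268, 289]), (0.42, [389, 273])] [ 0.696  0.018 -0.   ]
shaker side [(0.58, [289, 328])] [ 0.712  0.023 -0.   ]
shaker wrist [(0.75, [471, 190])] [0.711 0.026 0.   ]
    [ 0.708  0.019 -0.004] [0.0089 0.0016 0.0082]
price_sign scene [] 
price_sign side [(0.59, [224, 230])] [ 0.657 -0.395  0.   ]
price_sign wrist []
```

View pics/m0.png

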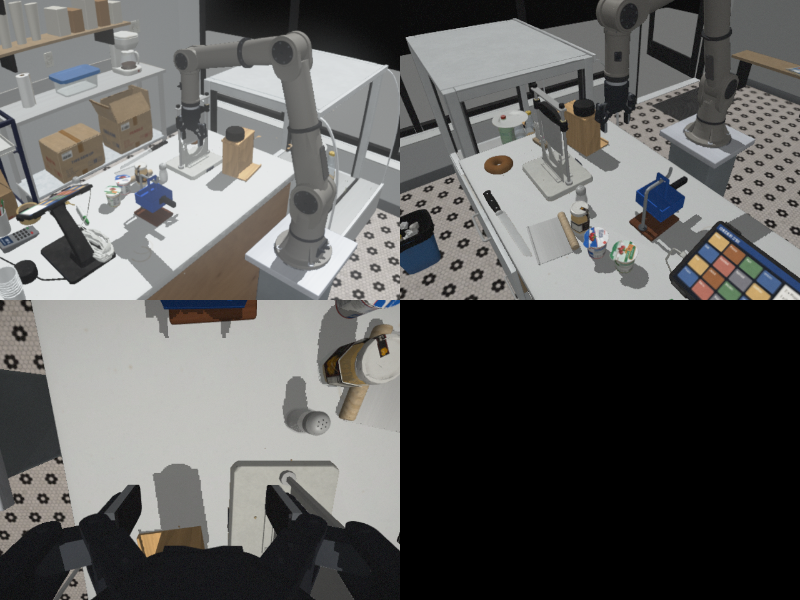

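```bash
python3 -c "
import cv2,numpy as np
s=cv2.imread('pics/scene0.png');d=cv2.imread('pics/side0.png')
f=lambda im,x,y,w=133,h=100:cv2.resize(im[y:y+h,x:x+w],(400,300),interpolation=cv2.INTER_CUBIC)
cv2.imwrite('pics/m1.png',np.vstack([np.hstack([f(s,180,265),f(d,360,255)]),np.hstack([f(s,320,190),f(d,240,150)])]))"
```

```text
(no output)
```

View pics/m1.png

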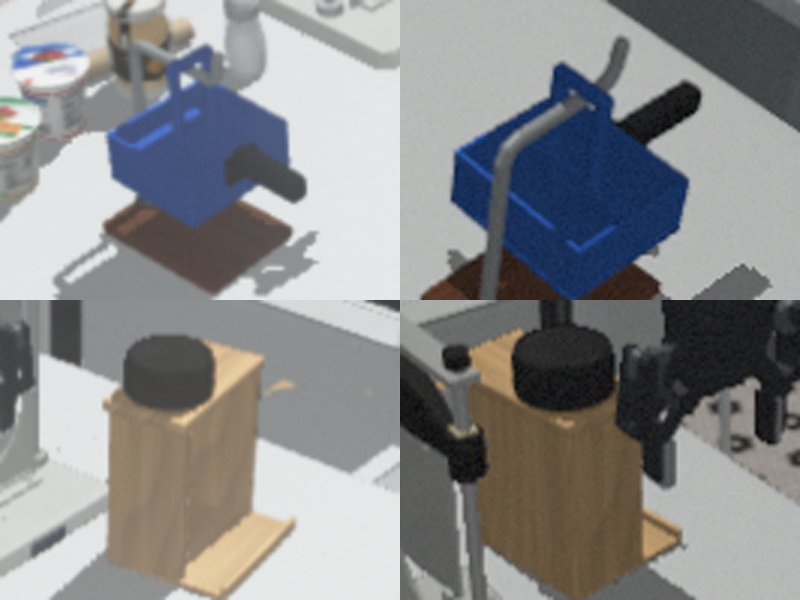

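```bash

python3 -m handwheel '{"linear":[[0,0,-1.5],[0,0,-3],[0,0,-4.5],[0,0,-6],[0,0,-7]],"twist":[-0.12,-0.24,-0.36,-0.48,-0.6],"hand":[1,1,1,1,1]}' && python3 -m handwheel '{"linear":[[0,0,0],[0,0,0],[0,0,0],[0,0,0],[0,0,0]],"twist":[-0.12,-0.24,-0.36,-0.48,-0.6],"hand":[1,1,1,1,1]}' && python3 -m handwheel '{"linear":[[0,0,0],[0,0,0],[0,0,0],[0,0,0],[0,0,0]],"twist":[-0.12,-0.24,-0.3708,-0.3708,-0.3708],"hand":[1,1,1,1,1]}'
cat > b.py <<'E'
from h import *
c=cam('scene')
for px,z in [((395,288),.016),((417.7,263),.016),((356.7,278),0),((381,285),0)]: print(onz(c,px,z).round(3))
E
python3 b.py
```

```text
time: 2.82
ee_pos: [0.5505, 0.0, 0.303]
orientation: [179.9, 0.1, 124.7]
ft_force: [0.5, 0.4, -0.7]
grip_width: 0.0851
grasp_force: 0.0
time: 3.23
ee_pos: [0.55, 0.0, 0.3013]
orientation: [-180.0, 0.0, 159.1]
ft_force: [-0.5, 0.6, -0.4]
grip_width: 0.085
grasp_force: 0.0
time: 3.65
ee_pos: [0.55, -0.0, 0.3013]
orientation: [180.0, 0.0, 179.8]
ft_force: [0.3, -0.3, -0.1]
grip_width: 0.0855
grasp_force: 0.0
[ 0.408 -0.206  0.016]
[ 0.434 -0.358  0.016]
[ 0.538 -0.194  0.   ]
[ 0.461 -0.211  0.   ]
```

```bash

python3 -m handwheel '{"linear":[[0,3,0],[0,7,0],[0,11,0],[0,15,0],[0,18.5,0]],"twist":[0,0,0,0,0],"hand":[1,1,1,1,1]}' && python3 -m handwheel '{"linear":[[0,2.5,0],[0,4,0],[0,4.2,0],[0,4.2,0],[0,4.2,0]],"twist":[0,0,0,0,0],"hand":[1,1,1,1,1]}'
cat > c.py <<'E'
from h import *
import sys
tag=sys.argv[1]; lab=sys.argv[2].split(',')
cs={n:cam(n) for n in ['scene','side','wrist']}
cv2.imwrite(f'pics/w_{tag}.png',cs['wrist']['color'][...,::-1]); cv2.imwrite(f'pics/s_{tag}.png',cs['scene']['color'][...,::-1]); cv2.imwrite(f'pics/d_{tag}.png',cs['side']['color'][...,::-1])
for l in lab:
    rs=[]
    for n in cs:
        m=mark(l,n)
        print(l,n,[(q[0],np.round(q[1],1).tolist()) for q in m[:2]])
        if m and m[0][0]>.4: rs.append(ray(cs[n],m[0][1]))
    if len(rs)>1: x,e=tri(rs); print('   ',x.round(4),np.round(e,4))
print(env.get_obs()['ee_pos'])
E
python3 c.py 1 caddy,caddy_loop,caddy_handle,stand,hook_tip,hook_seat
```

```text
time: 4.12
ee_pos: [0.5494, 0.188, 0.3015]
orientation: [179.9, 0.0, 179.9]
ft_force: [0.1, -0.5, -0.0]
grip_width: 0.0855
grasp_force: 0.0
time: 4.53
ee_pos: [0.5505, 0.2252, 0.3012]
orientation: [-179.9, 0.0, 179.8]
ft_force: [-0.3, -0.1, -0.0]
grip_width: 0.0855
grasp_force: 0.0
caddy scene [(0.72, [247.0, 322.1]), (0.33, [199.8, 306.5])]
caddy side [(0.84, [413.6, 326.2])]
caddy wrist [(0.82, [323.6, 212.0])]
    [0.5487 0.2243 0.0732] [0.0008 0.0017 0.0012]
caddy_loop scene [(0.86, [241.5, 292.2]), (0.37, [181.9, 326.3])]
caddy_loop side [(0.74, [419.3, 288.9])]
caddy_loop wrist [(0.56, [323.6, 233.2])]
    [0.5495 0.2266 0.1687] [0.0044 0.0026 0.0029]
caddy_handle scene [(0.81, [273.1, 325.0])]
caddy_handle side [(0.97, [446.7, 289.6]), (0.16, [224.2, 232.0])]
caddy_handle wrist [(0.61, [325.6, 118.7])]
    [0.4542 0.223  0.114 ] [0.0009 0.0031 0.0027]
stand scene [(0.88, [249.7, 344.2])]
stand side [(0.96, [414.4, 350.7])]
stand wrist []
    [0.5431 0.2305 0.0065] [0.0036 0.0036]
hook_tip scene [(0.59, [251.9, 281.1])]
hook_tip side [(0.74, [432.4, 267.2])]
hook_tip wrist [(0.84, [318.1, 200.5])]
    [0.5175 0.2217 0.2071] [0.0018 0.0022 0.0019]
hook_seat scene [(0.64, [245.5, 286.0])]
hook_seat side [(0.78, [423.5, 286.2])]
hook_seat wrist [(0.84, [327.5, 227.8])]
    [0.5426 0.2268 0.1814] [0.0051 0.005  0.0004]
[0.54999036 0.22706521 0.30128355]
```

View pics/w_1.png

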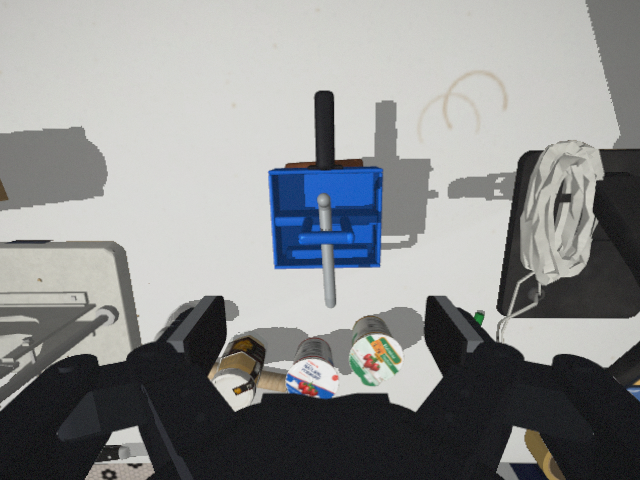

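```bash
cat > d.py <<'E'
from h import *
c=cam('wrist')
print(c['position'])
for n,px,z in [('loopL',(299,239),.19),('loopR',(354,238),.19),('tip',(323.5,200),.206),('elbow',(331,303),.177),('arm@loopR',(326,232),.18),('rimTL',(269,170),.12),('rimTR',(382,168),.12),('rimBL',(274.5,269),.12),('rimBR',(380.5,267),.12),('hEnd',(324,93),.125),('hBase',(325,167),.125)]: print(n,onz(c,px,z).round(4))
E
python3 d.py
```

```text
[0.48157771 0.22764933 0.44419785]
loopL [0.5485 0.2071 0.19  ]
loopR [0.5476 0.2505 0.19  ]
tip [0.5153 0.2265 0.206 ]
elbow [0.6098 0.2329 0.177 ]
arm@loopR [0.5452 0.2284 0.18  ]
rimTL [0.499  0.1743 0.12  ]
rimTR [0.4971 0.2817 0.12  ]
rimBL [0.5989 0.1755 0.12  ]
rimBR [0.5966 0.2848 0.12  ]
hEnd [0.4324 0.2266 0.125 ]
hBase [0.496  0.2276 0.125 ]
```

```bash

python3 -m handwheel '{"linear":[[0.2,0.2,2],[0.2,0.2,5],[0.2,0.2,8],[0.2,0.2,10.5],[0.2,0.2,12.5]],"twist":[-0.03,-0.03,-0.03,-0.03,-0.03],"hand":[1,1,1,1,1]}' && python3 -m handwheel '{"linear":[[0,0,1],[0,0,2],[0,0,2.6],[0,0,2.6],[0,0,2.6]],"twist":[0,0,0,0,0],"hand":[1,1,1,1,1]}' && python3 -m handwheel '{"linear":[[0,0,0],[0,0,0],[0,0,0],[0,0,0],[0,0,0]],"twist":[0,0,0,0,0],"hand":[0.7,0.5,0.3,0.2,0.1]}'&& python3 -m handwheel '{"linear":[[0,0,0],[0,0,0],[0,0,0],[0,0,0],[0,0,0]],"twist":[0,0,0,0,0],"hand":[0,-0.2,-0.3,-0.3,-0.3]}'
```

```text
time: 6.05
ee_pos: [0.547, 0.2284, 0.1739]
orientation: [-179.9, -0.1, -178.3]
ft_force: [-0.2, -0.7, 0.0]
grip_width: 0.0854
grasp_force: 0.0
time: 6.47
ee_pos: [0.5486, 0.2294, 0.1512]
orientation: [180.0, 0.1, -178.3]
ft_force: [0.3, 0.5, 0.8]
grip_width: 0.085
grasp_force: 0.0
time: 6.88
ee_pos: [0.5485, 0.2282, 0.1507]
orientation: [-179.9, 0.1, -178.3]
ft_force: [0.2, -1.8, 0.4]
grip_width: 0.0473
grasp_force: 0.6
time: 7.3
ee_pos: [0.5485, 0.2286, 0.1509]
orientation: [-180.0, 0.1, -178.3]
ft_force: [0.1, -3.3, 5.5]
grip_width: 0.0442
grasp_force: 60.6
```

```bash

python3 -m handwheel '{"linear":[[0,0,-0.4],[0,0,-0.9],[0,0,-1.4],[0,0,-1.9],[0,0,-2.4]],"twist":[0,0,0,0,0],"hand":[-0.3,-0.3,-0.3,-0.3,-0.3]}' && python3 -m handwheel '{"linear":[[0,0,-0.5],[0,0,-1],[0,0,-1.4],[0,0,-1.4],[0,0,-1.4]],"twist":[0,0,0,0,0],"hand":[-0.3,-0.3,-0.3,-0.3,-0.3]}'
python3 c.py 2 caddy,caddy_loop,hook_tip; python3 -c "
import cv2,numpy as np
s=cv2.imread('pics/s_2.png');d=cv2.imread('pics/d_2.png')
f=lambda im,x,y,w=133,h=100:cv2.resize(im[y:y+h,x:x+w],(400,300),interpolation=cv2.INTER_CUBIC)
cv2.imwrite('pics/m2.png',np.hstack([f(s,180,245),f(d,360,225)]))"
```

```text
time: 7.72
ee_pos: [0.5477, 0.2295, 0.1744]
orientation: [180.0, -0.0, -178.2]
ft_force: [-0.6, -0.3, -1.9]
grip_width: 0.0443
grasp_force: 61.0
time: 8.13
ee_pos: [0.5482, 0.2291, 0.1886]
orientation: [180.0, 0.0, -178.3]
ft_force: [0.1, -0.2, -2.3]
grip_width: 0.0438
grasp_force: 61.0
caddy scene [(0.75, [244.6, 310.9]), (0.69, [188.7, 324.0])]
caddy side [(0.97, [418.7, 314.2])]
caddy wrist [(0.65, [323.8, 254.4])]
    [0.5475 0.2301 0.1111] [0.0013 0.0027 0.0016]
caddy_loop scene [(0.68, [241.8, 277.1])]
caddy_loop side [(0.89, [425.6, 276.3]), (0.26, [413.5, 349.7])]
caddy_loop wrist [(0.87, [322.6, 328.7])]
    [0.5475 0.2303 0.209 ] [0.003  0.0049 0.0024]
hook_tip scene [(0.94, [250.3, 282.1]), (0.23, [184.8, 326.7])]
hook_tip side []
hook_tip wrist [(0.96, [312.7, 250.2]), (0.51, [330.4, 91.5])]
    [0.5179 0.225  0.2074] [0.0018 0.0018]
[0.54798082 0.22904064 0.18826177]
```

View pics/m2.png

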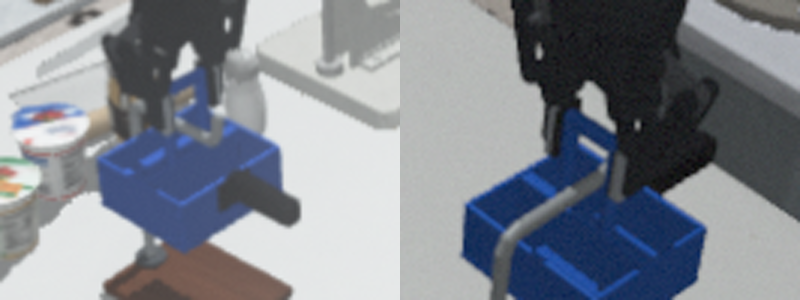

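```bash

python3 -m handwheel '{"linear":[[0.5,0,0],[1.2,0,0],[2,-0.05,0],[2.8,-0.1,0],[3.5,-0.1,0]],"twist":[0,0,0,0,0],"hand":[-0.3,-0.3,-0.3,-0.3,-0.3]}'
```

```text
time: 9.15
ee_pos: [0.5117, 0.2269, 0.1884]
orientation: [-180.0, -0.0, -178.2]
ft_force: [-0.1, 0.5, -2.0]
grip_width: 0.0443
grasp_force: 61.0
```

```bash

python3 -m handwheel '{"linear":[[0.8,0,0],[1.7,-0.1,0],[2.6,-0.1,0],[3.5,-0.1,0],[4.5,-0.1,0]],"twist":[0,0,0,0,0],"hand":[-0.3,-0.3,-0.3,-0.3,-0.3]}' && python3 -m handwheel '{"linear":[[1,0,0],[2.2,-0.1,0],[3.4,-0.1,0],[4.5,-0.2,0],[5,-0.2,0]],"twist":[0,0,0,0,0],"hand":[-0.3,-0.3,-0.3,-0.3,-0.3]}' && python3 -m handwheel '{"linear":[[0,-1,0],[0,-3,0],[0,-5.5,0],[-1,-8,0],[-2,-10,0]],"twist":[0,0,0,0,0],"hand":[-0.3,-0.3,-0.3,-0.3,-0.3]}' && python3 -m handwheel '{"linear":[[-2,-2,1],[-4,-3.5,2.5],[-5.5,-4.2,4.5],[-6.5,-4.5,6],[-6.5,-4.5,7.5]],"twist":[0,0,0,0,0],"hand":[-0.3,-0.3,-0.3,-0.3,-0.3]}' && python3 -m handwheel '{"linear":[[0,0,0.8],[0,0,1.5],[0,0,2.2],[0,0,2.5],[0,0,2.5]],"twist":[0,0,0,0,0],"hand":[-0.3,-0.3,-0.3,-0.3,-0.3]}'
python3 c.py 3 caddy,caddy_loop,caddy_handle
```

```text
time: 9.57
ee_pos: [0.4672, 0.2246, 0.1884]
orientation: [180.0, 0.0, -178.3]
ft_force: [-0.3, -0.4, -2.1]
grip_width: 0.0443
grasp_force: 61.0
time: 9.98
ee_pos: [0.416, 0.2211, 0.1883]
orientation: [-180.0, -0.1, -178.2]
ft_force: [-0.7, 0.9, -2.4]
grip_width: 0.0442
grasp_force: 61.1
time: 10.4
ee_pos: [0.4417, 0.1186, 0.1885]
orientation: [-179.9, 0.1, -178.4]
ft_force: [0.6, 0.1, -1.6]
grip_width: 0.044
grasp_force: 61.4
time: 10.82
ee_pos: [0.5106, 0.0754, 0.1124]
orientation: [-179.9, 0.2, -178.6]
ft_force: [-0.0, -0.4, -1.7]
grip_width: 0.0444
grasp_force: 61.3
time: 11.23
ee_pos: [0.5071, 0.0788, 0.088]
orientation: [-180.0, -0.0, -178.2]
ft_force: [0.4, -0.4, -2.1]
grip_width: 0.0439
grasp_force: 61.3
caddy scene [(0.78, [305.3, 321.6])]
caddy side [(0.79, [378.3, 298.0])]
caddy wrist []
    [0.4995 0.071  0.0082] [0.0034 0.0034]
caddy_loop scene [(0.9, [299.6, 290.2])]
caddy_loop side [(0.63, [382.1, 265.5]), (0.28, [291.5, 327.2])]
caddy_loop wrist [(0.67, [325.4, 327.8])]
    [0.506  0.0803 0.1129] [0.002  0.0027 0.0013]
caddy_handle scene [(0.62, [330.2, 320.6])]
caddy_handle side [(0.84, [408.8, 270.8])]
caddy_handle wrist [(0.71, [327.9, 88.5])]
    [0.4115 0.0756 0.0538] [0.0083 0.0072 0.0027]
[0.50753413 0.07872587 0.08836662]
```

```bash

python3 -m handwheel '{"linear":[[0,0,0.3],[0,0,0.6],[0,0,0.8],[0,0,0.8],[0,0,0.8]],"twist":[0,0,0,0,0],"hand":[-0.3,-0.3,-0.3,-0.3,-0.3]}' && python3 -m handwheel '{"linear":[[0,0,0.1],[0,0,0.1],[0,0,0.2],[0,0,0.2],[0,0,0.2]],"twist":[0,0,0,0,0],"hand":[-0.3,-0.3,-0.3,-0.3,-0.3]}'
```

```text
time: 12.25
ee_pos: [0.5072, 0.0787, 0.0799]
orientation: [-180.0, -0.0, -178.3]
ft_force: [-0.4, -0.3, -2.1]
grip_width: 0.0443
grasp_force: 61.3
time: 12.67
ee_pos: [0.5076, 0.0788, 0.0784]
orientation: [180.0, 0.0, -178.3]
ft_force: [0.4, 0.2, -1.4]
grip_width: 0.044
grasp_force: 61.4
```

```bash

python3 -m handwheel '{"linear":[[0,0,0.1],[0,0,0.1],[0,0,0.1]],"twist":[0,0,0],"hand":[-0.3,-0.3,-0.3]}' && python3 -m handwheel '{"linear":[[0,0,0.1],[0,0,0.1],[0,0,0.1]],"twist":[0,0,0],"hand":[-0.3,-0.3,-0.3]}'
```

```text
time: 12.92
ee_pos: [0.5076, 0.0789, 0.0782]
orientation: [-180.0, 0.0, -178.3]
ft_force: [-2.8, 0.2, 6.4]
grip_width: 0.044
grasp_force: 61.6
time: 13.17
ee_pos: [0.5077, 0.0791, 0.078]
orientation: [-180.0, 0.0, -178.3]
ft_force: [-3.7, 0.6, 10.0]
grip_width: 0.0446
grasp_force: 61.8
```

```bash

python3 -m handwheel '{"linear":[[0,0,-0.1],[0,0,-0.1],[0,0,-0.1],[0,0,-0.1],[0,0,-0.1]],"twist":[0,0,0,0,0],"hand":[-0.1,0.1,0.3,0.6,1]}' && python3 -m handwheel '{"linear":[[0,0,0],[0,0,0],[0,0,-1],[0,0,-3],[0,0,-6]],"twist":[0,0,0,0,0],"hand":[1,1,1,1,1]}' && python3 -m handwheel '{"linear":[[0,0,-3],[2,0,-6],[5,0,-8],[5,0,-8],[5,0,-8]],"twist":[0,0,0,0,0],"hand":[1,1,1,1,1]}'
python3 c.py 4 caddy,caddy_loop,caddy_handle
```

```text
time: 13.58
ee_pos: [0.5076, 0.0786, 0.077]
orientation: [-180.0, -0.0, -178.3]
ft_force: [0.1, 1.1, -0.5]
grip_width: 0.0773
grasp_force: 0.0
time: 14.0
ee_pos: [0.5052, 0.0783, 0.1361]
orientation: [-180.0, -0.4, -178.3]
ft_force: [-0.0, -0.4, 0.5]
grip_width: 0.0854
grasp_force: 0.0
time: 14.42
ee_pos: [0.4579, 0.0776, 0.2196]
orientation: [-180.0, 0.3, -178.2]
ft_force: [0.2, 0.5, -0.3]
grip_width: 0.0854
grasp_force: 0.0
caddy scene [(0.81, [303.4, 325.9])]
caddy side [(0.9, [379.3, 301.8]), (0.51, [419.4, 285.4])]
caddy wrist [(0.81, [323.6, 258.3])]
    [5.025e-01 7.740e-02 2.000e-04] [0.0034 0.0025 0.004 ]
caddy_loop scene [(0.78, [298.8, 294.7])]
caddy_loop side [(0.92, [380.2, 271.5])]
caddy_loop wrist [(0.56, [326.1, 294.6])]
    [0.5085 0.0801 0.0967] [0.0021 0.002  0.0006]
caddy_handle scene [(0.71, [329.6, 328.7]), (0.49, [387.2, 272.6])]
caddy_handle side [(0.94, [406.9, 273.0]), (0.39, [360.5, 424.1])]
caddy_handle wrist [(0.93, [327.7, 175.3])]
    [0.411  0.0752 0.0367] [0.0026 0.0024 0.0035]
[0.45754554 0.07723377 0.2169975 ]
```

View pics/w_4.png

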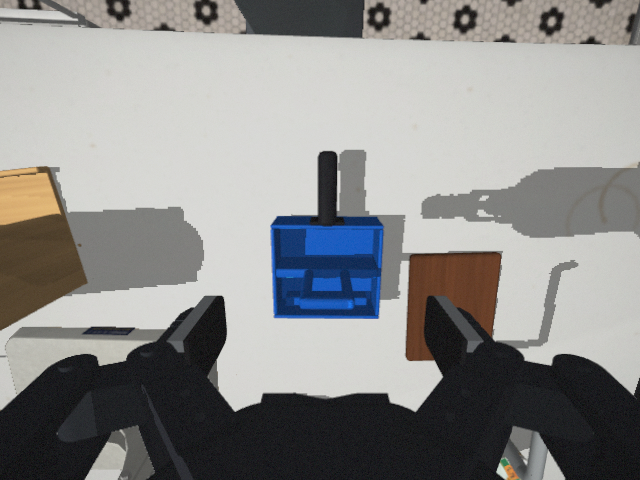

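```bash
cat > e.py <<'E'
from h import *
c=cam('wrist')
for n,px,z in [('hEnd',(328,152),.05),('hBase',(326.5,218),.051),('rimTL',(272,219),.046),('rimTR',(383,217),.046),('rimBL',(274.5,318),.046),('rimBR',(380,317),.046)]: print(n,onz(c,px,z).round(4))
E
python3 e.py
```

```text
hEnd [0.3898 0.0784 0.05  ]
hBase [0.4498 0.079  0.051 ]
rimTL [0.4533 0.0269 0.046 ]
rimTR [0.4481 0.1331 0.046 ]
rimBL [0.5583 0.0283 0.046 ]
rimBR [0.5537 0.1381 0.046 ]
```

```bash

python3 -m handwheel '{"linear":[[2,0.1,1.5],[4.5,0.1,4],[4.5,0.1,7.5],[4.5,0.1,11],[4.5,0.1,14]],"twist":[0,0,0,0,0],"hand":[1,1,1,0.6,0.4]}' && python3 -m handwheel '{"linear":[[0,0,2],[0,0,4],[0,0,5],[0,0,5.6],[0,0,5.6]],"twist":[0,0,0,0,0],"hand":[0.3,0.2,0.1,0,0]}' && python3 -m handwheel '{"linear":[[0,0,0],[0,0,0],[0,0,0],[0,0,0],[0,0,0]],"twist":[0,0,0,0,0],"hand":[-0.1,-0.2,-0.3,-0.4,-0.5]}' && python3 -m handwheel '{"linear":[[0,0,0],[0,0,0],[0,0,0],[0,0,0],[0,0,0]],"twist":[0,0,0,0,0],"hand":[-0.6,-0.8,-1,-1,-1]}'
```

```text
time: 15.48
ee_pos: [0.4119, 0.0767, 0.076]
orientation: [-180.0, 0.0, -178.3]
ft_force: [0.1, -0.1, -0.4]
grip_width: 0.0638
grasp_force: 0.0
time: 15.9
ee_pos: [0.4116, 0.0767, 0.0203]
orientation: [-180.0, -0.1, -178.3]
ft_force: [0.6, 0.1, 0.4]
grip_width: 0.0432
grasp_force: 0.0
time: 16.32
ee_pos: [0.4131, 0.077, 0.0219]
orientation: [180.0, 0.1, -178.3]
ft_force: [0.3, 0.4, 0.1]
grip_width: 0.0217
grasp_force: 0.0
time: 16.73
ee_pos: [0.4129, 0.077, 0.0218]
orientation: [-180.0, 0.0, -178.3]
ft_force: [-1.9, -0.3, 6.5]
grip_width: 0.0169
grasp_force: 59.9
```

```bash

python3 -m handwheel '{"linear":[[0,0,-0.4],[0,0,-1],[0,0,-2],[0,0,-3],[0,0,-4]],"twist":[0,0,0,0,0],"hand":[-1,-1,-1,-1,-1]}' && python3 -m handwheel '{"linear":[[0,0,-1],[0,0,-2.2],[0,0,-3.4],[0,0,-4.5],[0,0,-5]],"twist":[0,0,0,0,0],"hand":[-1,-1,-1,-1,-1]}' 
python3 c.py 5 caddy,caddy_loop,caddy_handle,riser,bay
```

```text
time: 17.15
ee_pos: [0.4117, 0.0767, 0.0615]
orientation: [-180.0, -0.1, -178.3]
ft_force: [-0.2, -0.3, -2.5]
grip_width: 0.0172
grasp_force: 58.9
time: 17.57
ee_pos: [0.4128, 0.077, 0.1125]
orientation: [180.0, 0.1, -178.3]
ft_force: [0.5, 0.4, -1.5]
grip_width: 0.0171
grasp_force: 58.9
caddy scene [(0.63, [301.8, 296.7])]
caddy side [(0.86, [377.4, 269.6])]
caddy wrist []
    [0.5057 0.0702 0.0902] [0.0012 0.0012]
caddy_loop scene [(0.95, [296.0, 267.2])]
caddy_loop side [(0.62, [382.0, 237.6])]
caddy_loop wrist []
    [0.5104 0.0816 0.1847] [0.002 0.002]
caddy_handle scene [(0.67, [329.0, 298.1]), (0.34, [251.8, 280.1])]
caddy_handle side [(0.89, [411.2, 241.7])]
caddy_handle wrist [(0.76, [325.3, 318.9])]
    [0.4115 0.0752 0.13  ] [0.0025 0.0016 0.0025]
riser scene [(0.95, [388.8, 271.8])]
riser side [(0.74, [300.1, 226.6])]
riser wrist []
    [ 0.4811 -0.2751  0.0049] [0.0006 0.0006]
bay scene [(0.86, [390.6, 271.4]), (0.25, [250.1, 283.6])]
bay side [(0.39, [411.8, 350.8])]
bay wrist []
[0.41251257 0.07690483 0.11130778]
```

```bash

python3 -m handwheel '{"linear":[[0,0,-1],[0,0,-2.5],[0,0,-4],[0,0,-6],[0,0,-8]],"twist":[0,0,0,0,0],"hand":[-1,-1,-1,-1,-1]}' && python3 -m handwheel '{"linear":[[0,0,-2],[0,0,-4],[0,0,-6],[0,0,-7],[0,0,-7]],"twist":[0,0,0,0,0],"hand":[-1,-1,-1,-1,-1]}' && python3 -m handwheel '{"linear":[[0.3,-1,0],[1,-3,0],[2,-5.7,0],[3,-8.5,0],[4,-11.5,0]],"twist":[0,0,0,0,0],"hand":[-1,-1,-1,-1,-1]}' && python3 -m handwheel '{"linear":[[0.9,-3,0],[1.8,-6,0],[2.7,-9,0],[3.6,-12,0],[4.5,-14.5,0]],"twist":[0,0,0,0,0],"hand":[-1,-1,-1,-1,-1]}' && python3 -m handwheel '{"linear":[[0.9,-2.5,0],[1.8,-5,0],[2.7,-8,0],[3.7,-10.5,0],[3.7,-11.6,0]],"twist":[-0.03,-0.06,-0.09,-0.12,-0.14],"hand":[-1,-1,-1,-1,-1]}' 
python3 -m handwheel '{"linear":[[0,0,0],[0,0,0],[0,0,0]],"twist":[0,0,0],"hand":[-1,-1,-1]}' 
python3 c.py 6 caddy,caddy_loop,caddy_handle,riser,bay
```

```text
time: 18.88
ee_pos: [0.412, 0.0768, 0.1918]
orientation: [-180.0, -0.1, -178.3]
ft_force: [0.9, -0.2, -1.8]
grip_width: 0.0171
grasp_force: 58.9
time: 19.3
ee_pos: [0.4142, 0.0773, 0.2636]
orientation: [180.0, 0.3, -178.3]
ft_force: [0.3, 0.4, -2.1]
grip_width: 0.0171
grasp_force: 58.9
time: 19.72
ee_pos: [0.3746, -0.0398, 0.2597]
orientation: [180.0, -0.2, -178.2]
ft_force: [0.6, -0.4, -2.8]
grip_width: 0.0167
grasp_force: 58.9
time: 20.13
ee_pos: [0.3336, -0.1876, 0.2598]
orientation: [-180.0, -0.1, -178.4]
ft_force: [0.2, 0.4, -2.7]
grip_width: 0.0175
grasp_force: 58.9
time: 20.55
ee_pos: [0.298, -0.3065, 0.2599]
orientation: [-180.0, -0.2, -170.6]
ft_force: [-0.5, -0.5, -1.9]
grip_width: 0.0169
grasp_force: 58.9
time: 20.8
ee_pos: [0.302, -0.3011, 0.2603]
orientation: [179.9, -0.1, -170.2]
ft_force: [-0.1, -0.0, -1.9]
grip_width: 0.0173
grasp_force: 58.9
caddy scene [(0.7, [419.3, 208.9])]
caddy side [(0.81, [322.7, 139.8])]
caddy wrist []
    [ 0.3957 -0.2824  0.2408] [0.0008 0.0008]
caddy_loop scene [(0.7, [419.4, 174.2])]
caddy_loop side [(0.77, [321.4, 102.6])]
caddy_loop wrist []
    [ 0.4011 -0.2793  0.3431] [0.0007 0.0007]
caddy_handle scene [(0.72, [456.8, 203.1])]
caddy_handle side [(0.98, [348.2, 115.6])]
caddy_handle wrist [(0.56, [328.0, 318.0])]
    [ 0.2971 -0.301   0.2813] [0.0045 0.0042 0.0021]
riser scene [(0.93, [387.8, 274.3])]
riser side [(0.73, [298.5, 228.1]), (0.67, [423.0, 285.5])]
riser wrist []
    [ 0.4843 -0.2769 -0.0031] [0.0023 0.0023]
bay scene [(0.82, [389.8, 273.8])]
bay side []
bay wrist []
[ 0.30184237 -0.3026323   0.26128913]
```

View pics/w_6.png

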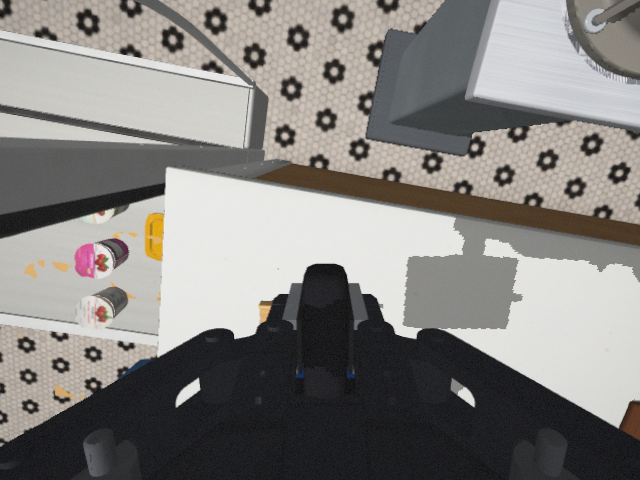

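```bash
cat > f.py <<'E'
from h import *
import sys
x,y,a=map(float,sys.argv[1:4]); tag=sys.argv[4]
Rz=R.from_euler('z',a,degrees=True).as_matrix()
W=lambda p:Rz@np.array(p)/1000+np.array([x,y,0])
L=[[(-64,-77,16),(-64,77,16)],[(-64,-77,0),(-64,77,0)],[(-64,77,0),(-64,77,16)],[(-64,-77,0),(-64,-77,16)],[(-15,77,16),(-15,77,182)],[(-15,-77,16),(-15,-77,182)],[(-15,-77,182),(-15,77,182)],[(-15,77,182),(58,77,182)],[(-15,-77,182),(58,-77,182)],[(-64,77,0),(58,77,0)]]
out=[]
for n,f,(u,v) in [('scene','s',(345,190)),('side','d',(258,150))]:
    c=cam(n); im=cv2.imread(f'pics/{f}_1.png'); w,h=88,110; k=4.5
    cr=cv2.resize(im[v:v+h,u:u+w],None,fx=k,fy=k,interpolation=cv2.INTER_CUBIC)
    for s in L:
        p=((proj(c,[W(s[0]),W(s[1])])-[u-.5,v-.5])*k).astype(int)
        cv2.line(cr,p[0].tolist(),p[1].tolist(),(0,0,255),1)
    out.append(cr)
cv2.imwrite(f'pics/f_{tag}.png',np.hstack(out)); print(out[0].shape)
E
python3 f.py 0.484 -0.273 9.7 1
```

```text
(495, 396, 3)
```

View pics/f_1.png

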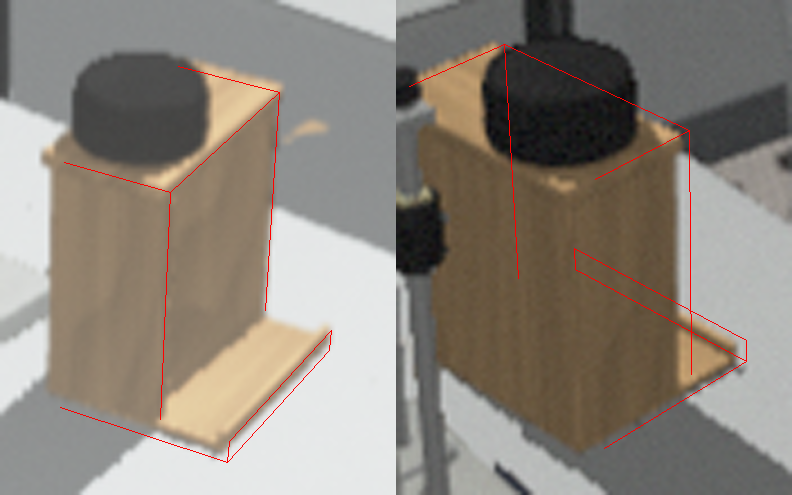

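```bash
cat > g.py <<'E'
from h import *
from scipy.optimize import least_squares
cs={n:cam(n) for n in ['scene','side']}
T=[('scene',(-64,77,0),(215,455)),('scene',(-64,-77,16),(330,324)),('scene',(-15,77,182),(168,183)),('scene',(-15,-77,182),(283,88)),('side',(-64,77,0),(343,371)),('side',(-15,77,182),(288,143))]
O={'scene':(345,190),'side':(258,150)}
def res(q,sel):
    Rz=R.from_euler('z',q[2],degrees=True).as_matrix(); o=[]
    for n,P,p in T:
        if n in sel: o+=list(proj(cs[n],Rz@np.array(P)/1000+[q[0],q[1],0])[0]-(np.array(p)/4.5+O[n]-np.array([.5,.5])))
    return np.array(o)
for sel in (['scene'],['scene','side']):
    s=least_squares(res,[.484,-.273,9.7],args=(sel,),x_scale=[.01,.01,1],loss='soft_l1'); print(s.x.round(4),res(s.x,['scene','side']).reshape(-1,2).round(1).tolist())
# caddy tray reference check: known TCP grasp vs camera
E
python3 g.py
```

```text
[ 0.4909 -0.2806  7.0511] [[0.9, -0.2], [0.5, 0.3], [-1.2, 0.0], [-0.3, -0.2], [-2.1, -1.5], [-3.6, -2.5]]
[ 0.4883 -0.2756  7.2   ] [[0.7, 0.9], [0.2, 1.3], [-1.4, 1.0], [-0.6, 0.7], [-0.2, -1.0], [-1.5, -2.0]]
```

```bash

python3 -m handwheel '{"linear":[[0,0,-1.5],[0,0,-4],[0,0,-7],[0,0,-10],[0,0,-12.5]],"twist":[0,0,0,0,0],"hand":[-1,-1,-1,-1,-1]}' && python3 -m handwheel '{"linear":[[-1.5,0,-2],[-4,0,-3.5],[-7,0,-3.5],[-10,0,-3.5],[-12,0,-3.5]],"twist":[0,0,0,0,0],"hand":[-1,-1,-1,-1,-1]}' && python3 -m handwheel '{"linear":[[0,0,0],[0,0,0],[0,0,0],[0,0,0]],"twist":[0,0,0,0],"hand":[-1,-1,-1,-1]}'
python3 c.py 7 riser,bay
```

```text
time: 22.32
ee_pos: [0.302, -0.3028, 0.3884]
orientation: [-179.9, 0.1, -170.3]
ft_force: [-0.2, -0.6, -1.4]
grip_width: 0.0172
grasp_force: 58.9
time: 22.73
ee_pos: [0.4232, -0.2809, 0.421]
orientation: [180.0, 0.1, -170.1]
ft_force: [-0.6, 0.2, -2.3]
grip_width: 0.017
grasp_force: 58.9
time: 23.07
ee_pos: [0.419, -0.2831, 0.4217]
orientation: [-180.0, -0.0, -170.4]
ft_force: [-1.1, 0.3, -1.6]
grip_width: 0.0174
grasp_force: 58.9
riser scene [(0.83, [389.5, 272.6])]
riser side [(0.96, [295.9, 226.9])]
riser wrist [(0.59, [317.0, 231.1])]
    [ 0.4866 -0.2861 -0.0026] [0.002  0.0021 0.0012]
bay scene [(0.9, [389.1, 273.2])]
bay side []
bay wrist [(0.89, [317.3, 238.5])]
    [ 0.4949 -0.2854 -0.0075] [0.0072 0.0072]
[ 0.41999145 -0.28233135  0.42139522]
```

View pics/w_7.png

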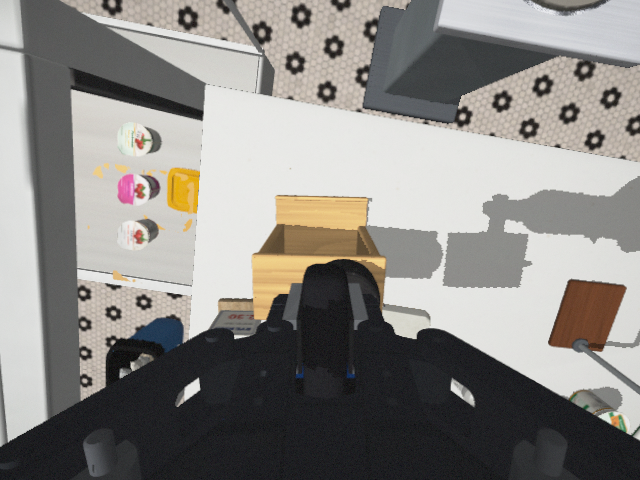

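```bash
cat > k.py <<'E'
from h import *
c=cam('wrist'); g=cv2.cvtColor(cv2.imread('pics/w_7.png'),cv2.COLOR_BGR2GRAY)
P=np.array([(277,196),(367.5,198.5),(253,254),(386,256),(276,224),(368,228)],np.float32).reshape(-1,1,2)
q=cv2.cornerSubPix(g,P.copy(),(4,4),(-1,-1),(3,50,.01))[:,0]; print(q.round(1).tolist())
for pts in (P[:,0],q):
  l=[onz(c,p,.016)[:2] for p in pts[:2]]; r=[onz(c,p,.182)[:2] for p in pts[2:4]]
  for (a,b),xo in ((l,.064),(r,.015)):
    d=a-b; d=b-a; w=np.linalg.norm(d); d/=w; X=np.array([d[1],-d[0]]); X=X if X[0]>0 else -X
    print('w',w.round(4),'yaw',np.degrees(np.arctan2(X[1],X[0])).round(2),'origin',((a+b)/2+xo*X).round(4))
for x,y,a in [(.484,-.273,9.7),(.487,-.278,8)]:
  Rz=R.from_euler('z',a,degrees=True).as_matrix()
  print([proj(c,Rz@np.array(p)/1000+[x,y,0])[0].round(1).tolist() for p in [(-64,-77,16),(-64,77,16),(-15,-77,182),(-15,77,182)]])
cv2.imwrite('pics/z7.png',cv2.resize(cv2.imread('pics/w_7.png')[180:270,240:400],None,fx=5,fy=5,interpolation=cv2.INTER_CUBIC))
E
python3 k.py
```

```text
[[275.79998779296875, 194.6999969482422], [367.5, 198.5], [252.0, 253.60000610351562], [384.79998779296875, 257.70001220703125], [276.6000061035156, 223.8000030517578], [365.3999938964844, 225.1999969482422]]
w 0.1489 yaw 8.2 origin [ 0.4888 -0.2761]
w 0.16 yaw 8.88 origin [ 0.4872 -0.2769]
w 0.1509 yaw 7.43 origin [ 0.4881 -0.2781]
w 0.16 yaw 7.92 origin [ 0.4883 -0.2783]
[[276.7, 194.6], [370.5, 194.7], [258.9, 252.9], [387.2, 253.1]]
[[274.6, 194.5], [368.2, 197.4], [254.8, 252.8], [382.8, 256.6]]
```

View pics/z7.png

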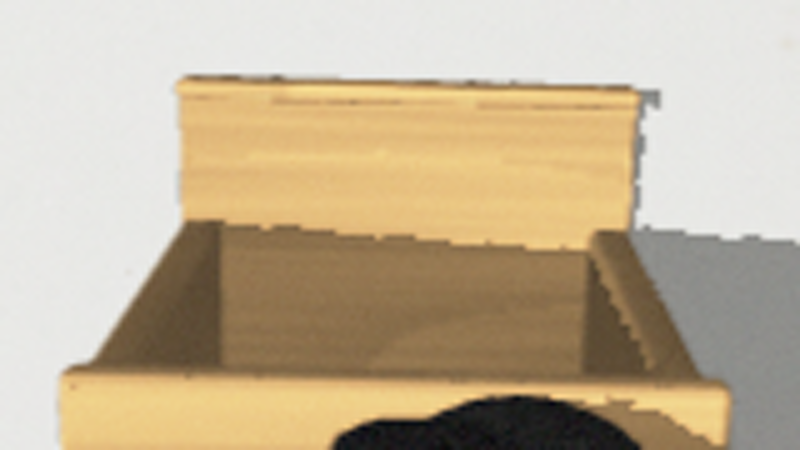

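```bash

python3 -m handwheel '{"linear":[[1.5,0,0],[4,0,0],[7,-0.1,0],[10,-0.2,0],[11.7,-0.2,0]],"twist":[0,0,0.01,0.02,0.022],"hand":[-1,-1,-1,-1,-1]}' && python3 -m handwheel '{"linear":[[0,0,0],[0,0,1],[0,0,4],[0,0,7],[0,0,10]],"twist":[0,0,0,0,0],"hand":[-1,-1,-1,-1,-1]}' && python3 -m handwheel '{"linear":[[0,0,3],[0,0,6],[0,0,9],[0,0,12],[0,0,14]],"twist":[0,0,0,0,0],"hand":[-1,-1,-1,-1,-1]}' && python3 -m handwheel '{"linear":[[0,0,2.5],[0,0,5],[0,0,7.5],[0,0,9.5],[0,0,11]],"twist":[0,0,0,0,0],"hand":[-1,-1,-1,-1,-1]}' && python3 -m handwheel '{"linear":[[0,0,0.5],[0,0,1],[0,0,1.3],[0,0,1.3],[0,0,1.3]],"twist":[0,0,0,0,0],"hand":[-1,-1,-1,-1,-1]}'
cat > fit.py <<'E'
from h import *
from scipy.optimize import minimize
from scipy.spatial import ConvexHull
import sys
z0=float(sys.argv[1]); tag=sys.argv[2]
o=env.get_obs(); t=np.array(o['ee_pos']); yaw=o['orientation'][2]-180
cs={n:cam(n) for n in ['scene','side']}; M={}
for n,c in cs.items():
    cv2.imwrite(f'pics/{n}_{tag}.png',c['color'][...,::-1])
    hsv=cv2.cvtColor(c['color'],cv2.COLOR_RGB2HSV); m=((hsv[...,0]>100)&(hsv[...,0]<130)&(hsv[...,1]>110)&(hsv[...,2]>30))
    k=env.masks_of('caddy',n); 
    if k: y,x=np.where(k[0]['mask']); b=np.zeros_like(m); b[y.min()-3:y.max()+4,x.min()-3:x.max()+4]=1; m&=b
    M[n]=m.astype(np.float32)
tray=np.array([(x,y,z) for x in(-50,50) for y in(-55,55) for z in(0,46)],float)
loop=np.array([(x,y,z) for x in(-5,5) for y in(-22.5,22.5) for z in(46,116)],float)
hole=np.array([(0,y,z) for y in(-13.5,13.5) for z in(46,106)],float)
def rend(c,q):
    Q=R.from_euler('zy',[q[2],q[4]],degrees=True).as_matrix(); im=np.zeros((480,640),np.uint8)
    W=lambda P:(proj(c,P@Q.T/1000+[q[0],q[1],q[3]])*16).astype(np.int32)
    for P,v in((loop,1),(hole,0),(tray,1)): cv2.fillConvexPoly(im,cv2.convexHull(W(P)),v,shift=4)
    return im.astype(np.float32)
def cost(p,sel=('scene','side')):
    q=[p[0]/1000,p[1]/1000,p[2],p[3]/1000,p[4]]
    return sum(np.abs(cv2.GaussianBlur(rend(cs[n],q),(0,0),1)-cv2.GaussianBlur(M[n],(0,0),1)).sum() for n in sel)
a=np.radians(yaw%360); p0=np.array([1000*t[0]+95*np.cos(a),1000*t[1]+95*np.sin(a),np.degrees(a),z0*1000,0]); 
print('tcp',t.round(4),yaw,'pred',p0.round(1),cost(p0),{n:M[n].sum() for n in M})
S=np.vstack([p0]+[p0+d for d in np.diag([6,6,4,6,3])])
r=minimize(cost,p0,method='Nelder-Mead',options=dict(initial_simplex=S,maxiter=400)); print('fit',r.x.round(1),r.fun)
a=np.radians(8.4); d=r.x[:2]-[488,-277]; print('in riser frame mm',[round(d[0]*np.cos(a)+d[1]*np.sin(a),1),round(-d[0]*np.sin(a)+d[1]*np.cos(a),1)],'yaw',round(r.x[2]-8.4,1))
E
python3 fit.py 0.036 8
```

```text
time: 23.98
ee_pos: [0.3016, -0.3055, 0.4219]
orientation: [-179.9, -0.0, -171.8]
ft_force: [-1.1, -0.6, -1.5]
grip_width: 0.017
grasp_force: 58.9
time: 24.4
ee_pos: [0.3066, -0.3036, 0.3204]
orientation: [-179.9, 0.1, -171.4]
ft_force: [0.9, -0.2, -2.6]
grip_width: 0.0172
grasp_force: 58.9
time: 24.82
ee_pos: [0.3051, -0.3023, 0.1784]
orientation: [179.8, -0.1, -171.4]
ft_force: [-0.0, 0.9, -2.4]
grip_width: 0.0171
grasp_force: 58.8
time: 25.23
ee_pos: [0.3056, -0.3028, 0.0693]
orientation: [179.9, -0.0, -171.4]
ft_force: [0.2, -0.1, -1.3]
grip_width: 0.0169
grasp_force: 58.9
time: 25.65
ee_pos: [0.306, -0.3046, 0.059]
orientation: [-179.9, 0.1, -171.5]
ft_force: [-0.1, 0.2, -1.4]
grip_width: 0.017
grasp_force: 58.9
tcp [ 0.306  -0.3046  0.059 ] -351.5093854287192 pred [ 399.9 -290.6    8.5   36.     0. ] 1335.0483 {'scene': np.float32(1047.0), 'side': np.float32(793.0)}
fit [ 3.999e+02 -2.907e+02  1.040e+01  3.590e+01 -1.000e-01] 1315.7623291015625
in riser frame mm [np.float64(-89.2), np.float64(-0.7)] yaw 2.0
```

```bash

python3 -m handwheel '{"linear":[[-0.6,0,0],[-1.5,0,0],[-2.5,0,0],[-3.5,0,0],[-4.3,0,0]],"twist":[0,0,0,0,0],"hand":[-1,-1,-1,-1,-1]}' && python3 -m handwheel '{"linear":[[-0.7,0,0],[-1.5,0,0],[-2.2,0,0],[-2.5,0,0],[-2.5,0,0]],"twist":[0,0,0,0,0],"hand":[-1,-1,-1,-1,-1]}'; sed -i 's/S=np.vstack/import sys\nS=np.vstack/' fit.py; python3 fit.py .036 9;python3 - <<'E'
import cv2,numpy as np
s=cv2.imread('pics/scene_9.png');d=cv2.imread('pics/side_9.png')
f=lambda im,x,y,w=100,h=130:cv2.resize(im[y:y+h,x:x+w],(400,520),interpolation=cv2.INTER_CUBIC)
cv2.imwrite('pics/m9.png',np.hstack([f(s,345,180),f(d,260,140)]))
E
```

```text
time: 26.27
ee_pos: [0.3499, -0.2972, 0.0584]
orientation: [-180.0, 0.1, -171.4]
ft_force: [0.6, -0.3, -2.0]
grip_width: 0.017
grasp_force: 58.9
time: 26.68
ee_pos: [0.3734, -0.2938, 0.0583]
orientation: [-180.0, 0.0, -171.4]
ft_force: [-0.2, 0.0, -2.4]
grip_width: 0.0169
grasp_force: 58.9
tcp [ 0.3734 -0.2938  0.0583] -351.44450246879467 pred [ 467.4 -279.6    8.6   36.     0. ] 2662.0144 {'scene': np.float32(395.0), 'side': np.float32(170.0)}
fit [ 467.9 -279.1    8.6   35.7    2.4] 2609.91943359375
in riser frame mm [np.float64(-20.2), np.float64(0.8)] yaw 0.2
```

View pics/m9.png

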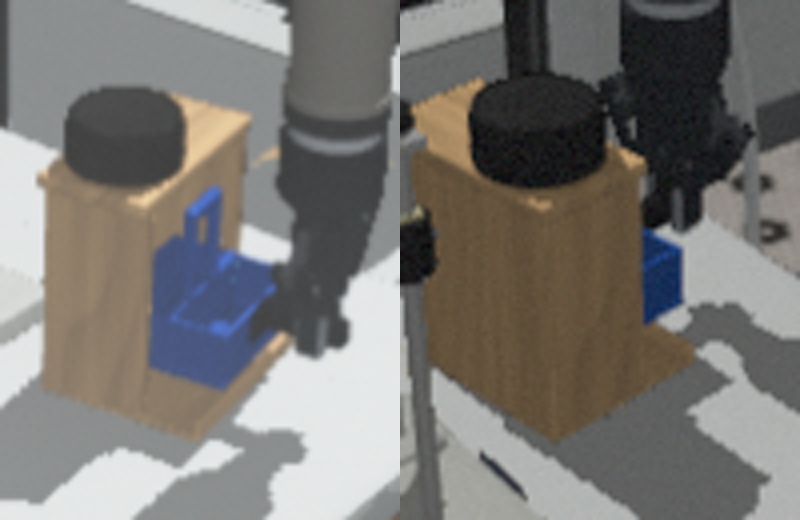

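```bash

python3 -m handwheel '{"linear":[[-0.5,0,0],[-1,0,0],[-1.5,0,0],[-2,0,0],[-2,0,0]],"twist":[0,0,0,0,0],"hand":[-1,-1,-1,-1,-1]}' && python3 -m handwheel '{"linear":[[0,0,0.3],[0,0,0.8],[0,0,1.3],[0,0,1.7],[0,0,1.7]],"twist":[0,0,0,0,0],"hand":[-1,-1,-1,-1,-1]}' && python3 -m handwheel '{"linear":[[0,0,0.3],[0,0,0.6],[0,0,0.9],[0,0,0.9],[0,0,0.9]],"twist":[0,0,0,0,0],"hand":[-1,-1,-1,-1,-1]}'; python3 -c "
from h import *
c=cam('side');c=cam('scene');print(mark('caddy','scene'),mark('bay','scene'));m=env.masks_of('caddy','side');print([ (k['confidence'],k['rect']) for k in m][:1],env.get_obs()['ft_torque'])
P=[(.488,-.277,.0)];print(proj(c,[(.488,-.277,.006),(.4875,-.277,.012)]))"
```

```text
time: 27.3
ee_pos: [0.3941, -0.2906, 0.0585]
orientation: [-180.0, 0.1, -171.4]
ft_force: [-0.6, -1.0, -2.3]
grip_width: 0.0177
grasp_force: 58.9
time: 27.72
ee_pos: [0.391, -0.2905, 0.04]
orientation: [179.9, -0.1, -171.5]
ft_force: [-0.5, 0.1, -2.0]
grip_width: 0.0172
grasp_force: 58.9
time: 28.13
ee_pos: [0.3921, -0.291, 0.0321]
orientation: [180.0, -0.0, -171.5]
ft_force: [0.1, 0.9, -2.0]
grip_width: 0.0173
grasp_force: 58.9
[(0.61, (390.784, 266.784))] []
[(0.56, [0.4966, 0.415, 0.5097, 0.4704])] [-0.03182157  0.24772922  0.06319251]
[[387.25248811 270.62461036]
 [387.47196451 268.99526084]]
```

```bash

python3 -m handwheel '{"linear":[[-0.1,0,0.2],[-0.1,0,0.3],[-0.1,0,0.3]],"twist":[0,0,0],"hand":[-1,-1,-1]}' && python3 -m handwheel '{"linear":[[0,0,0.1],[0,0,0.1],[0,0,0.1]],"twist":[0,0,0],"hand":[-1,-1,-1]}'
```

```text
time: 28.63
ee_pos: [0.3931, -0.2907, 0.029]
orientation: [180.0, -0.0, -171.5]
ft_force: [-1.0, 1.1, -1.6]
grip_width: 0.0169
grasp_force: 58.9
time: 28.88
ee_pos: [0.3933, -0.2909, 0.0284]
orientation: [-180.0, 0.0, -171.5]
ft_force: [-0.9, -0.3, -0.8]
grip_width: 0.0171
grasp_force: 59.1
```

```bash

python3 -m handwheel '{"linear":[[0,0,0.1],[0,0,0.1],[0,0,0.1]],"twist":[0,0,0],"hand":[-1,-1,-1]}' && python3 -m handwheel '{"linear":[[0,0,0.1],[0,0,0.1],[0,0,0.1]],"twist":[0,0,0],"hand":[-1,-1,-1]}'; python3 fit.py .006 10
```

```text
time: 29.13
ee_pos: [0.3933, -0.2911, 0.0279]
orientation: [-180.0, 0.0, -171.5]
ft_force: [-2.6, 0.4, 5.8]
grip_width: 0.017
grasp_force: 59.9
time: 29.38
ee_pos: [0.3932, -0.2911, 0.0277]
orientation: [180.0, 0.0, -171.5]
ft_force: [-4.5, 2.3, 12.2]
grip_width: 0.017
grasp_force: 60.9
tcp [ 0.3932 -0.2911  0.0277] -351.5355693028746 pred [ 487.1 -277.1    8.5    6.     0. ] 2969.1536 {'scene': np.float32(149.0), 'side': np.float32(56.0)}
fit [ 488.7 -277.9   16.3   -4.3   -0.9] 2897.32080078125
in riser frame mm [np.float64(0.5), np.float64(-1.0)] yaw 7.9
```

```bash

python3 -m handwheel '{"linear":[[0,0,-0.1],[0,0,-0.1],[0,0,-0.1],[0,0,-0.1],[0,0,-0.1]],"twist":[0,0,0,0,0],"hand":[-0.8,-0.6,-0.4,-0.2,0.2]}' && python3 -m handwheel '{"linear":[[0,0,0],[0,0,-0.5],[0,0,-2],[0,0,-4.5],[0,0,-7.5]],"twist":[0,0,0,0,0],"hand":[0.2,0.2,0.2,0.2,0.2]}' && python3 -m handwheel '{"linear":[[0,0,-3],[0,0,-6.5],[0,0,-10],[0,0,-13.5],[0,0,-16.5]],"twist":[0,0,0,0,0],"hand":[0.2,0.2,0.2,0.2,0.2]}' && python3 -m handwheel '{"linear":[[0,0,-3],[0,0,-6],[0,0,-9],[0,0,-12],[0,0,-14]],"twist":[0,0,0,0,0],"hand":[1,1,1,1,1]}' && python3 -m handwheel '{"linear":[[0,0,-1],[0,0,-1],[0,0,-1]],"twist":[0,0,0],"hand":[1,1,1]}'; python3 c.py 11 caddy,bay,caddy_handle,caddy_loop
python3 - <<'E'
import cv2,numpy as np
f=lambda im,x,y,w,h:cv2.resize(im[y:y+h,x:x+w],(400,500),interpolation=cv2.INTER_CUBIC)
cv2.imwrite('pics/m11.png',np.hstack([f(cv2.imread('pics/s_11.png'),345,190,84,105),f(cv2.imread('pics/w_11.png'),200,100,200,250)]))
E
```

```text
time: 30.0
ee_pos: [0.3933, -0.291, 0.027]
orientation: [-180.0, 0.0, -171.5]
ft_force: [0.0, -0.9, 0.1]
grip_width: 0.0452
grasp_force: 0.0
time: 30.42
ee_pos: [0.3918, -0.29, 0.1019]
orientation: [179.8, -0.2, -171.5]
ft_force: [0.2, -0.9, -0.0]
grip_width: 0.0516
grasp_force: 0.0
time: 30.83
ee_pos: [0.3933, -0.2912, 0.2703]
orientation: [-179.9, 0.1, -171.5]
ft_force: [0.6, -0.1, -0.2]
grip_width: 0.0514
grasp_force: 0.0
time: 31.25
ee_pos: [0.3934, -0.2913, 0.4108]
orientation: [-179.8, 0.2, -171.5]
ft_force: [1.8, -0.9, -0.1]
grip_width: 0.0856
grasp_force: 0.0
time: 31.5
ee_pos: [0.3932, -0.2911, 0.4175]
orientation: [-180.0, 0.0, -171.5]
ft_force: [0.0, 0.7, -1.3]
grip_width: 0.0852
grasp_force: 0.0
caddy scene [(0.76, [391.2, 272.0])]
caddy side []
caddy wrist [(0.8, [321.5, 250.2])]
    [ 0.4844 -0.2832  0.0021] [0.0057 0.0057]
bay scene []
bay side []
bay wrist []
caddy_handle scene [(0.91, [417.2, 267.0]), (0.32, [250.5, 342.8])]
caddy_handle side [(0.68, [320.9, 200.3]), (0.58, [291.2, 329.6])]
caddy_handle wrist [(0.64, [325.6, 198.2])]
    [ 0.3941 -0.2905  0.051 ] [0.0011 0.0026 0.0025]
caddy_loop scene [(0.73, [389.3, 241.0])]
caddy_loop side []
caddy_loop wrist [(0.9, [321.6, 268.9])]
    [ 0.4873 -0.28    0.107 ] [0.0006 0.0006]
[ 0.39321013 -0.29093274  0.41730645]
```

```bash
python3 - <<'E'
from h import *
c=cam('wrist'); im=c['color']; hsv=cv2.cvtColor(im,cv2.COLOR_RGB2HSV)
blue=(hsv[...,0]>100)&(hsv[...,0]<130)&(hsv[...,1]>110)&(hsv[...,2]>40); blue[:150]=0;blue[:, :240]=0;blue[:,420:]=0
ys,xs=np.where(blue); print('blue bbox',xs.min(),xs.max(),ys.min(),ys.max())
for col in (290,300,310,340,350,360):
    r=np.where(blue[150:300,col])[0]+150
    print(col,r[:1],r[-1:],[tuple(int(v) for v in im[y,col]) for y in range(r[0]-14,r[0]+2,3)] if len(r) else '')
for nm,(x,y,a) in {'riser':(.488,-.277,8.4),'caddy':(.4871,-.277,8.5)}.items():
    Q=R.from_euler('z',a,degrees=True).as_matrix(); W=lambda p:Q@np.array(p)/1000+[x,y,0]
    pts=dict(lipoutL=(-64,-77,16),lipoutR=(-64,77,16),lipinL=(-58,-77,16),lipinR=(-58,77,16)) if nm=='riser' else dict(botL=(-50,-55,6),botR=(-50,55,6),rimL=(-50,-55,52),rimR=(-50,55,52),hEnd=(-119,0,57))
    for k,p in pts.items(): print(k,proj(c,W(p))[0].round(1))
E
```

```text
blue bbox 291 359 221 275
290 [] [] 
300 [221] [275] [(231, 231, 229), (232, 232, 229), (150, 120, 79), (223, 183, 119), (222, 179, 121), (15, 46, 95)]
310 [221] [275] [(231, 231, 228), (230, 230, 228), (154, 122, 84), (232, 194, 129), (223, 180, 119), (22, 50, 97)]
340 [221] [275] [(140, 141, 136), (139, 138, 135), (124, 101, 68), (143, 115, 78), (133, 107, 73), (11, 46, 93)]
350 [221] [275] [(139, 141, 136), (139, 140, 137), (147, 118, 80), (226, 186, 124), (220, 177, 118), (21, 52, 98)]
360 [] [] 
lipoutL [278.  213.8]
lipoutR [371. 214.]
lipinL [278.1 217.3]
lipinR [370.9 217.5]
botL [292.1 220.4]
botR [357.  220.5]
rimL [289.3 226.3]
rimR [359.7 226.4]
hEnd [324.5 181.9]
```

```bash
python3 -c "
from station import env
print(env.job_done())"
```

```text
the job is handed in; nothing more can be done
None
```

The caddy was lifted off the hook without pulling on it, stood on the bare worktop and released. It was then picked up by its handle and left flat on the bay floor, tray behind the lip with the handle out to the front. I handed the job in at about 32 s; no verdict was returned, and I did not re-check the jar, tubs, shaker and sign at the end.

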